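# Start and tighten the hold-down knob on a bench shaker

### The job

The red-winged clamp knob on the bench shaker is sitting on its stud with the thread not started. Leave it on the stud and turn it gently backwards (anticlockwise from above) until it drops with a click into the thread, then turn it forwards (clockwise) until the spring foot presses firmly on the slide box, without forcing the thread or shifting the box, and let go.

Things in the scene. Friction and masses are not known exactly. Their poses are not given: they have to be found in the camera images.
- knob_wing (a point): Loose clamp knob, 57 mm tall, 80-130 g: black ribbed cap (52 mm diameter, 32 mm tall, hollow, lugs inside) under a red upright wing 12 mm thick, 48 mm long, 25 mm tall, by which it is turned. The point: middle of the wing, on the axis, 13.5 mm below its top. x along the wing, y through its thickness, z up. Let it rise and fall between the fingers: clamped at a fixed height it loads the thread.
- knob_rim (a point): Centre of the knob's lower rim, 43.5 mm below knob_wing; axes as there. At first 5 to 9 mm above strap_seat, resting on the thread's back. Turned backwards it climbs up to 4 mm, then drops freely about 9 mm (the click) on to the seat, after 0.4 to 1.3 rad; 0.35 rad farther back is a stop. Turned forwards before the drop it meets a stop.
- stud: Upright steel stud, hidden in the knob: coarse three-start right-hand thread of 40 mm diameter. Origin on its axis at the platform's top, z up; x and y do not show where the thread starts. After the drop, forward turning runs free for 0.4 to 0.9 rad, then draws the knob down (3.8 mm a rad) by 3 mm to a hard stop. It strips if knob and stud bear on each other with more than 30 N.
- strap_seat (a point): Steel hold-down strap, 26 mm wide and 118 mm long, with a 62 mm round seat under the knob; a light spring (3 N) holds it up and the knob pushes it down. The point is the centre of the seat's upper face, on the stud's axis, 58 mm above the platform; x, y as the shaker, z up.
- foot (a joint): Spring foot under the strap's end over the slide box: 0 when it hangs free, grows (m) as it is pressed up against the box; spring 3 N per mm. It hangs 0.5 mm above the box at first. At the thread's stop it reads about 0.0025; 0.002 is firm enough. Turning the knob against it takes under 0.15 N m; more means a stop, so turn in small steps and follow the knob down.
- case_lid (a point): Dark green slide storage box, 66 x 98 x 37 mm, loose, lying between low rails on the shaker's platform under the strap's end. The point is the centre of its lid's top; z up.
- shaker: White bench shaker with an aluminium platform 165 x 205 mm, 45 mm high; does not move in the task. Origin: centre of its underside on the worktop; front (-x of its frame) with the dark display towards the robot; the stud stands at y = +40 mm, the box at y = -45 mm in its frame.
There are look-alikes about, which are no part of the job. Of the things that look like the part that bears knob_wing, the largest one is meant.

How it is judged:
By the outcome, as a careful person would: the job done as asked, in the order asked, and still so for the second after the job is handed in, with the robot touching nothing.
It also fails if it takes over 67 s, if anything falls off the work surface, if the arm or the gripper's body presses on something with over 40 N, if the wrist force passes 120 N, or if a joint passes its speed limit or range.

### The arm

A 7-joint arm with a two-finger parallel gripper is mounted at the origin on a cart in front of the work surface, level with it; the furniture and walls round the work are solid. World frame = base frame: x ahead of the robot, y to its left, z up, the work surface at z = 0. Lengths are in m, angles in rad, forces in N, time in s.
With the tool pointing down it reaches from about 0.425 to 0.925 m from the base axis. Payload 6.8 kg.
Tool frame: the origin (TCP) lies on the centre line of the jaws, within the pads' length; the fingertips stand bot.tip_reach ahead of it and the grasp point (between the pads) lies 3 mm ahead of it (bot.tip_reach is the distance from the TCP to the fingertips, in m); z points along the fingers, y is the line along which they close (so a half turn about z gives the same grasp; the last joint's range is limited). The gripper opens to 85 mm and grips with 20 to 120 N. Pads are 22 mm wide; open, the fingers measure 114 mm over their backs; the gripper's body (76 mm by 85 mm) begins 54 mm behind the grasp point. The pads swing forward as they close: fully open they stand 13 mm farther back than shut.
Start: joints at [1.2, 0.477, 0.022, 1.555, -0.011, 1.109, -0.083], TCP at [0.175, -0.652, 0.253] pointing down, gripper open.
Joint ranges: [-2.96, 2.96], [-0.34, 2.1], [-1.41, 1.46], [0.24, 2.44], [-1.37, 4.51], [0.17, 1.92], [-2.96, 2.96]. Speed limits (rad/s): [2.39, 2.39, 3.14, 3.14, 3.14, 3.14, 3.14].

### API

Orientations are given as a unit quaternion [w, x, y, z].
In Python, from station import bot gives the robot as it stands.
- The arm moves only by the tool jog_arm, never from a script. Its argument "deltas" is a list of rows, each a list of 7 numbers: the shift along the world's x, y, z in m, then the turn, a rotation vector about the world's x, y, z in rad, then the opening, from 0 (shut) to 1 (fully open). In form: [[x, y, z, rx, ry, rz, grip], ...]. A call has 1 to 10 rows; each row shifts and turns the commanded pose from where the row before left it; what a row does not reach is not made up. A row lasts 1/10 s, in which the tool goes at most 50 mm and 8.59 degrees, less where a joint would pass 70% of its speed; a pose out of reach is approached as far as the arm can. A call with a gripper value outside its range is refused whole. The fingers move at their own pace and stop on an object; "newtons" is the grip in N (left out, the last holds). Time passes only in rows, so rows that do not move let the fingers close. It gives the time, the measured TCP pose, the force, the opening and the grip force at its end, in the units of the state.
- bot.get_obs(): the state, without advancing time (a new reading comes with each control period).
- bot.read_camera(name): name is "side" or "top" or "wrist"; returns a dict with "img" (400x640x3 uint8, red, green, blue), "K" (3x3 intrinsics, pixels), "dist_coeffs" ([k1, k2, p1, p2, k3] as OpenCV has them; the pictures are not rectified), "eye" and "attitude" of the camera in the world. Camera axes: x right, y down, z forward; pixel columns grow to the right and rows downward; lengths in m; the calibration is good to about 2 mm. A picture is of the moment at which its call begins. There is no depth.
- bot.hand_in(): hands the job in; it is judged then, once.
The state is a dict: "t": time; "q": joint angles; "joint_vel": joint speeds; "joint_torque": joint torques, N m; "eef_pos": TCP position; "tool_rot": TCP orientation; "contact_force": force on the tool from outside, world axes, zero at the start; "torque": the same for the moment, N m; "gripper_width": opening from 0.0 (shut) to 1.0 (fully open); "grasp_force": force on a finger pad.
Only numpy, scipy, OpenCV 4.12 (cv2) and the standard library are available. Lean on these libraries where they do the work, as an engineer would, in place of code of your own. Each camera call takes 0.05 s, during which the arm holds its last target. There are 200 camera calls.

## Working session

There is one attempt and no reset: what is moved stays moved. The work goes in short steps, Python scripts to look and compute and a tool call to move; the robot and the scene stay as the last step left them, time stands still between calls to the robot, and variables do not carry over. Pictures are saved under pics/ and viewed, at most 10 in all, crops included, and the job is handed in when it is done.

Besides the shell and the picture viewer there is one more tool, called after ">>>" as name([rows], argument=value, ...), one row to a line, values as JSON. jog_arm: Moves the arm, as the interface text tells. Its arguments: {"type":"object","properties":{"deltas":{"type":"array"},"newtons":{"type":"number"}},"required":["deltas"]}

```bash
mkdir -p pics; cat > h.py <<'E'
import numpy as np, cv2
from scipy.spatial.transform import Rotation as R
from station import bot
def rot(a):
    a=np.array(a,float)
    return a if a.shape==(3,3) else R.from_quat(a,scalar_first=True).as_matrix()
def ray(c,px):
    p=cv2.undistortPoints(np.array([[px]],float),np.array(c["K"]),np.array(c["dist_coeffs"]))[0,0]
    d=rot(c["attitude"])@np.array([p[0],p[1],1.]); return np.array(c["eye"],float),d/np.linalg.norm(d)
def tri(rs):
    A=sum(np.eye(3)-np.outer(d,d) for _,d in rs); b=sum((np.eye(3)-np.outer(d,d))@e for e,d in rs)
    x=np.linalg.solve(A,b); return x,[np.linalg.norm((np.eye(3)-np.outer(d,d))@(x-e)) for e,d in rs]
def proj(c,P):
    M=rot(c["attitude"]).T; t=-M@np.array(c["eye"],float)
    return cv2.projectPoints(np.array(P,float).reshape(-1,3),cv2.Rodrigues(M)[0],t,np.array(c["K"]),np.array(c["dist_coeffs"]))[0][:,0]
def save(c,n): cv2.imwrite(n,c["img"][:,:,::-1])
E
python3 - <<'E'
from h import *
import pickle
cs={n:bot.read_camera(n) for n in("side","top","wrist")}
pickle.dump(cs,open("c0.pkl","wb"))
for n,c in cs.items(): print(n,c["eye"],c["attitude"],c["K"][0][0])
cv2.imwrite("pics/a.png",np.vstack([cv2.resize(cs["side"]["img"],(480,300)),cs["top"]["img"][:300,:480]])[:,:,::-1]) if 0 else None
save(cs["side"],"pics/side0.png");save(cs["top"],"pics/top0.png")
o=bot.get_obs();print(o,bot.tip_reach)
E
```

```text
side [-0.08305749  0.25839676  0.68534231] [ 0.23241186 -0.52405605  0.74732287 -0.3359442 ] 426.3996850133991
top [0.33705913 0.0302325  0.94278588] [-0.07820559  0.70570816 -0.69954285  0.08062058] 464.5682949629679
wrist [ 0.24952138 -0.63116252  0.37285527] [ 0.11896533  0.78474771 -0.60118355 -0.09271795] 315.3424117265958
{'t': 0.15, 'q': array([ 1.19990708,  0.47765504,  0.02234605,  1.55620708, -0.01147181,
        1.10929041, -0.08309578]), 'joint_vel': array([-0.00025583, -0.00365334,  0.00146349, -0.00103484,  0.00021145,
       -0.00029552, -0.00039425]), 'joint_torque': array([ 2.95548067e-03, -5.96923292e+01,  1.61009029e+00, -2.81489003e+01,
        1.26348712e-02,  6.47067209e-03,  9.43801496e-06]), 'eef_pos': array([ 0.17522921, -0.6514253 ,  0.25252626]), 'tool_rot': array([-6.98606769e-04,  9.91377573e-01,  1.31034332e-01, -1.56018231e-04]), 'contact_force': array([-0.63473599,  0.30054447, -0.16356055]), 'torque': array([-0.030819  , -0.03182901,  0.00049746]), 'grasp_force': 0.0, 'gripper_width': 1.0003951474173727} 0.022
```

View pics/side0.png

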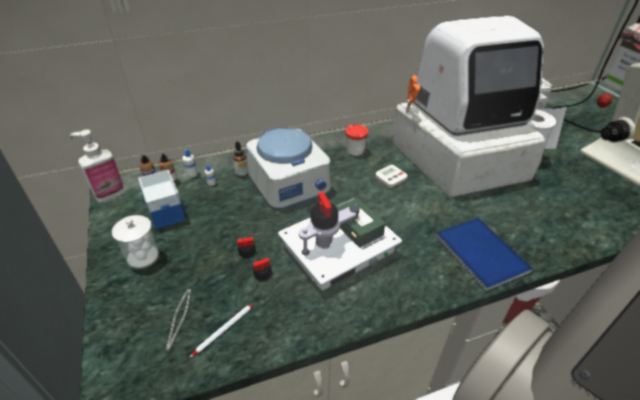

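View pics/top0.png

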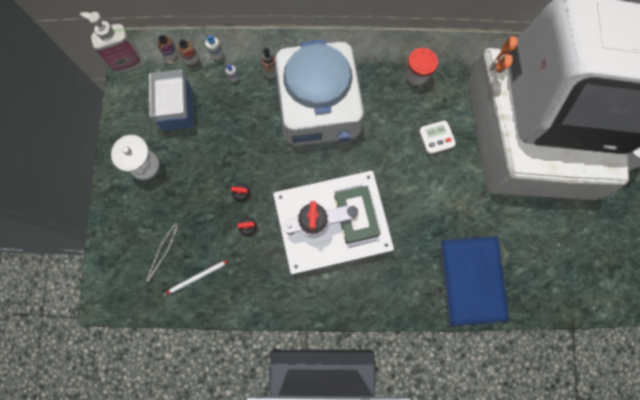

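The large red-winged knob on the shaker is at top (313,217) and side (325,208). The look-alikes are small red-winged knobs on the bench: top (240,191) and (247,227), side (246,244) and (262,266). I choose the one on the shaker and check it in a close crop.

```bash
python3 - <<'E'
import pickle,cv2,numpy as np
cs=pickle.load(open("c0.pkl","rb"))
a=cv2.resize(cs["top"]["img"][160:280,265:400],None,fx=5,fy=5,interpolation=cv2.INTER_CUBIC)[:600,:]
b=cv2.resize(cs["side"]["img"][180:300,270:410],None,fx=5,fy=5,interpolation=cv2.INTER_CUBIC)
cv2.imwrite("pics/tc.png",a[:,:,::-1]);cv2.imwrite("pics/sc.png",b[:,:,::-1])
E
```

```text
(no output)
```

View pics/tc.png

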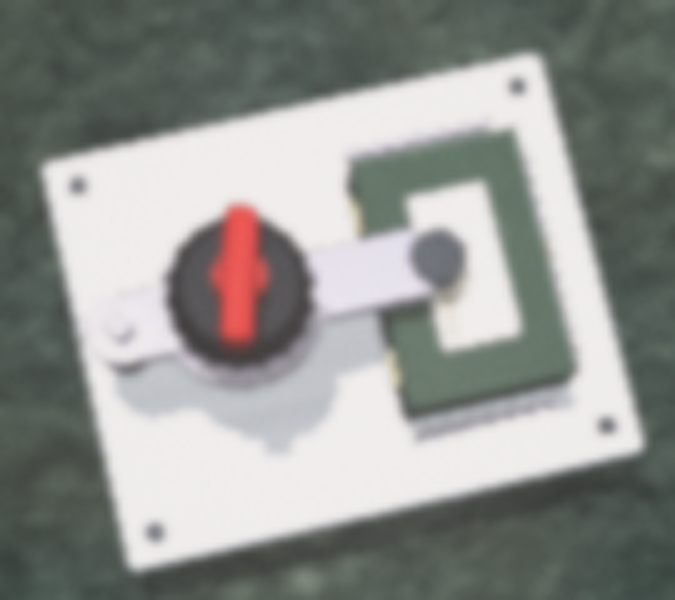

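View pics/sc.png

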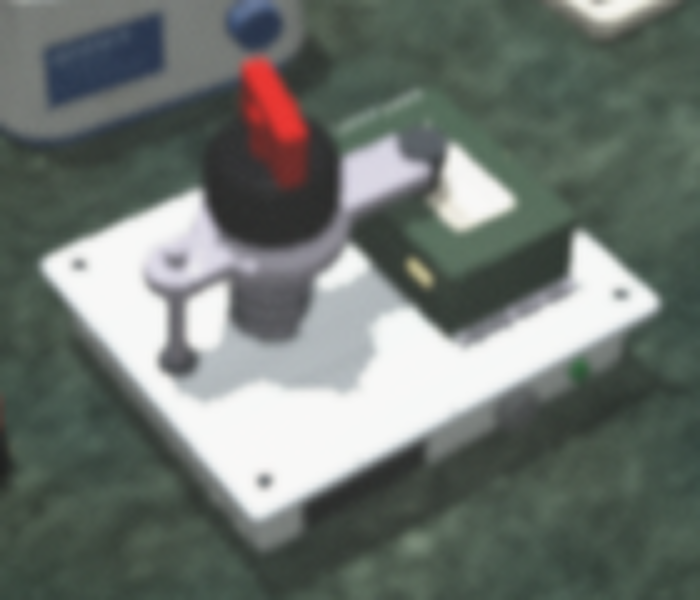

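```bash
python3 - <<'E'
from h import *
import pickle
cs=pickle.load(open("c0.pkl","rb"))
T=lambda x,y:(265+(x+.5)/5-.5,160+(y+.5)/5-.5)
S=lambda x,y:(270+(x+.5)/5-.5,180+(y+.5)/5-.5)
P={}
for n,t,s in [("wfar",(241,207),(257,62)),("wnear",(237,335),(292,137)),("cFL",(44,165),(42,265)),("cNL",(130,571),(260,518)),("cNR",(643,448),(657,300)),("screw",(121,328),(175,258)),("capdisc",(438,258),(425,143)),("boxNR",(573,372),(575,222)),("boxNL",(408,412),(450,275))]:
    x,e=tri([ray(cs["top"],T(*t)),ray(cs["side"],S(*s))]); P[n]=x; print(n,x.round(4),np.round(e,4))
c=(P["cFL"]+P["cNR"])/2; print("centre",c)
d=P["cFL"]-P["cNL"]; print("len x",np.linalg.norm(d),"yaw",np.arctan2(d[1],d[0])); e=P["cNR"]-P["cNL"];print("len y",np.linalg.norm(e),np.arctan2(e[0],-e[1]))
yaw=(np.arctan2(d[1],d[0])+np.arctan2(e[0],-e[1]))/2
print("stud",c[:2]+.04*np.array([-np.sin(yaw),np.cos(yaw)]),"yaw",yaw)
w=P["wfar"]-P["wnear"];print("wing mid",(P["wfar"]+P["wnear"])/2,np.linalg.norm(w),np.arctan2(w[1],w[0]))
o=bot.get_obs();print(rot(o["tool_rot"]))
E
```

```text
wfar [0.504  0.0332 0.1645] [0.0007 0.0007]
wnear [0.4603 0.0349 0.1631] [0.0002 0.0002]
cFL [0.5472 0.1129 0.0409] [0.0003 0.0003]
cNL [0.3867 0.0747 0.0447] [0.001 0.001]
cNR [ 0.436  -0.122   0.0454] [0.0005 0.0005]
screw [0.4718 0.0775 0.1038] [0. 0.]
capdisc [ 0.4982 -0.0387  0.106 ] [0.0004 0.0004]
boxNR [ 0.4604 -0.0913  0.0784] [0.0003 0.0003]
boxNL [ 0.4445 -0.0282  0.0842] [0.0004 0.0004]
centre [ 0.49158183 -0.00453336  0.04312316]
len x 0.16501647563615318 yaw 0.2339835362228797
len y 0.20272432381461555 0.24557543073556543
stud [0.4820823  0.03432225] yaw 0.23977948347922257
wing mid [0.48215382 0.03407927 0.16380728] 0.04378925954146048 -0.03824673291816967
[[ 9.65659959e-01  2.59808778e-01 -4.92428893e-04]
 [ 2.59809214e-01 -9.65659031e-01  1.34427868e-03]
 [-1.26263007e-04 -1.42605366e-03 -9.99998975e-01]]
```

>>> jog_arm([
  [0.016, 0.034, 0.002, 0, 0, -0.015, 1],
  [0.016, 0.034, 0.002, 0, 0, -0.015, 1],
  [0.016, 0.034, 0.002, 0, 0, -0.015, 1],
  [0.016, 0.034, 0.002, 0, 0, -0.015, 1],
  [0.016, 0.034, 0.002, 0, 0, -0.015, 1],
  [0.016, 0.034, 0.002, 0, 0, -0.015, 1],
  [0.016, 0.034, 0.002, 0, 0, -0.015, 1],
  [0.016, 0.034, 0.002, 0, 0, -0.015, 1],
  [0.016, 0.034, 0.002, 0, 0, -0.015, 1],
  [0.016, 0.034, 0.002, 0, 0, -0.015, 1],
])

```text
t: 1.15
eef_pos: [0.3356, -0.3103, 0.2733]
tool_rot: [0.0, 0.998, 0.056, -0.0]
contact_force: [0.5, -0.6, 0.6]
gripper_width: 0.998
grasp_force: 0.0
```

>>> jog_arm([
  [0.014, 0.034, 0, 0, 0, -0.015, 0.6],
  [0.014, 0.034, 0, 0, 0, -0.015, 0.6],
  [0.014, 0.034, 0, 0, 0, -0.015, 0.6],
  [0.014, 0.034, 0, 0, 0, -0.015, 0.6],
  [0.014, 0.034, 0, 0, 0, -0.015, 0.6],
  [0.014, 0.034, 0, 0, 0, -0.015, 0.6],
  [0.014, 0.034, 0, 0, 0, -0.015, 0.6],
  [0.014, 0.034, 0, 0, 0, -0.015, 0.6],
  [0.014, 0.034, 0, 0, 0, -0.015, 0.6],
  [0, 0, 0, 0, 0, 0, 0.6],
], newtons=20)

```text
t: 2.15
eef_pos: [0.4627, -0.0007, 0.2736]
tool_rot: [-0.001, 1.0, -0.008, 0.001]
contact_force: [-0.4, -0.2, 0.4]
gripper_width: 0.597
grasp_force: 0.0
```

```bash
python3 - <<'E'
from h import *
import pickle
c=bot.read_camera("wrist");pickle.dump(c,open("w1.pkl","wb"));save(c,"pics/w1.png")
o=bot.get_obs();M=rot(o["tool_rot"]);print(o["eef_pos"],np.arctan2(M[1,0],M[0,0]),M[2],o["q"],o["gripper_width"],bot.tip_reach,o["contact_force"],o["torque"])
print(proj(c,[[0.482,0.034,0.164]]))
E
```

```text
[ 0.46173283 -0.00350994  0.27324231] -0.017350402237489557 [-3.18891903e-05 -8.09754182e-04 -9.99999672e-01] [ 0.31028111  0.13412634 -0.47283755  1.99456873  0.07022569  1.02844649
 -1.78333895] 0.6001855070447907 0.022 [-0.55231924 -0.8072892  -1.35187313] [-0.07518541  0.01794219  0.02715424]
[[272.19334537 179.99629447]]
```

View pics/w1.png

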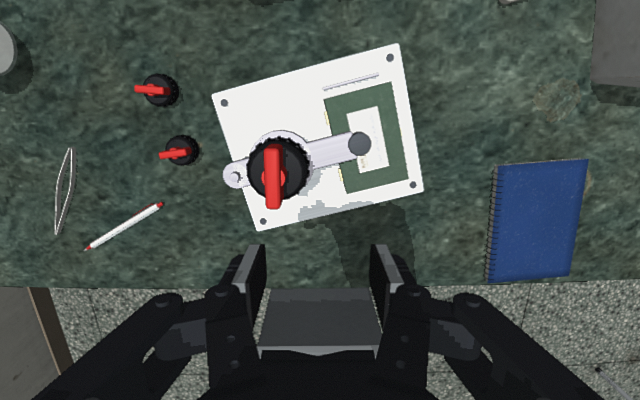

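The wrist view shows the wing's top from (272,148) to (273,208), with its middle at about (272,178). My estimate projects to (272,180), so they agree.

```bash
python3 - <<'E'
from h import *
import pickle
cs=pickle.load(open("c0.pkl","rb"));c=pickle.load(open("w1.pkl","rb"))
T=lambda x,y:(265+(x+.5)/5-.5,160+(y+.5)/5-.5)
S=lambda x,y:(270+(x+.5)/5-.5,180+(y+.5)/5-.5)
W=[]
for t,s,w in [((241,207),(257,62),(272,148)),((237,335),(292,137),(273,208))]:
    x,e=tri([ray(cs["top"],T(*t)),ray(cs["side"],S(*s)),ray(c,w)]);W.append(x);print(x,e)
d=W[0]-W[1];print((W[0]+W[1])/2,np.arctan2(d[1],d[0]))
E
```

```text
[0.50522562 0.03297433 0.16303753] [np.float64(0.0010504580426085848), np.float64(0.0009022449668704697), np.float64(0.0007000791354388914)]
[0.45987937 0.03490383 0.16362548] [np.float64(0.0002813445615689342), np.float64(0.00034628043042929824), np.float64(0.00035351285780809365)]
[0.48255249 0.03393908 0.16333151] -0.04252465114232679
```

>>> jog_arm([
  [0.01, 0.019, -0.01, 0, 0, -0.012, 0.5],
  [0.01, 0.018, -0.02, 0, 0, -0.012, 0.5],
  [0, 0, -0.02, 0, 0, 0, 0.5],
  [0, 0, -0.02, 0, 0, 0, 0.5],
  [0, 0, -0.02, 0, 0, 0, 0.5],
  [0, 0, -0.012, 0, 0, 0, 0.5],
  [0, 0, 0, 0, 0, 0, 0.5],
])

```text
t: 2.9
eef_pos: [0.4801, 0.0299, 0.1698]
tool_rot: [0.0, 1.0, -0.024, -0.002]
contact_force: [0.9, -0.3, 0.1]
gripper_width: 0.498
grasp_force: 0.0
```

```bash
cat > s.py <<'E'
from h import *
o=bot.get_obs();M=rot(o["tool_rot"]);print(round(o["t"],2),o["eef_pos"].round(4),"yaw",np.arctan2(M[1,0],M[0,0]).round(3),"q",o["q"].round(2),o["gripper_width"].round(3),o["contact_force"].round(1),o["torque"].round(3),o["grasp_force"])
E
python3 s.py; python3 - <<'E'
from h import *
c=bot.read_camera("wrist");save(c,"pics/w2.png");save(bot.read_camera("top"),"pics/t2.png")
E
```

```text
Traceback (most recent call last):
  File "s.py", line 2, in <module>
    o=bot.get_obs();M=rot(o["tool_rot"]);print(round(o["t"],2),o["eef_pos"].round(4),"yaw",np.arctan2(M[1,0],M[0,0]).round(3),"q",o["q"].round(2),o["gripper_width"].round(3),o["contact_force"].round(1),o["torque"].round(3),o["grasp_force"])
                                                                                                                                                  ^^^^^^^^^^^^^^^^^^^^^^^^
AttributeError: 'float' object has no attribute 'round'
```

View pics/w2.png

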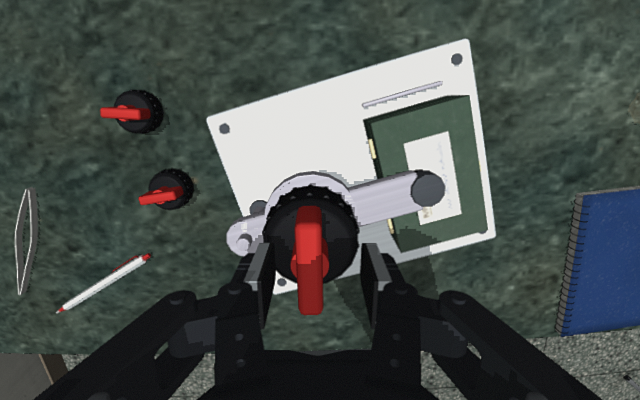

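The wrist view shows the wing (x about 311) between the open jaws (268 and 365, middle 316). The jaws need a shift of about 3 mm in +y.

>>> jog_arm([
  [0.002, 0.0035, 0.001, 0, 0, 0, 0.35],
  [0, 0, 0, 0, 0, 0, 0.25],
  [0, 0, 0, 0, 0, 0, 0.18],
  [0, 0, 0, 0, 0, 0, 0.18],
  [0, 0, 0, 0, 0, 0, 0.18],
])

```text
t: 3.5
eef_pos: [0.4834, 0.0346, 0.1725]
tool_rot: [0.0, 1.0, -0.023, 0.0]
contact_force: [-0.0, 0.6, -0.3]
gripper_width: 0.179
grasp_force: 0.0
```

```bash
sed -i 's/o\["gripper_width"\].round(3)/round(o["gripper_width"],3)/' s.py; python3 s.py
```

```text
3.5 [0.4834 0.0346 0.1725] yaw -0.046 q [ 0.21  0.31 -0.47  2.05  0.19  0.82 -2.  ] 0.179 [-0.   0.6 -0.3] [0.013 0.083 0.042] 0.0
```

>>> jog_arm([
  [0, 0, 0, 0, 0, 0.05, 0.18],
  [0, 0, 0, 0, 0, 0.05, 0.18],
  [0, 0, 0, 0, 0, 0.05, 0.18],
  [0, 0, 0, 0, 0, 0.05, 0.18],
  [0, 0, 0, 0, 0, 0.05, 0.18],
  [0, 0, 0, 0, 0, 0.05, 0.18],
  [0, 0, 0, 0, 0, 0.05, 0.18],
])

```text
t: 4.2
eef_pos: [0.4836, 0.0346, 0.1725]
tool_rot: [0.0, 0.988, 0.152, 0.0]
contact_force: [0.6, -1.3, 0.9]
gripper_width: 0.177
grasp_force: 1.2
```

```bash
cat >> s.py <<'E'
import sys
if len(sys.argv)>1:
    c=bot.read_camera("side");n=sys.argv[1];cv2.imwrite(f"pics/{n}.png",cv2.resize(c["img"][170:270,280:400],(720,600),interpolation=cv2.INTER_CUBIC)[:,:,::-1])
E
python3 s.py b1
```

```text
4.2 [0.4836 0.0346 0.1725] yaw 0.306 q [ 0.26  0.32 -0.54  2.05  0.22  0.83 -1.67] 0.177 [ 0.6 -1.3  0.9] [-0.022 -0.015 -0.046] 1.1949561536539477
```

View pics/b1.png

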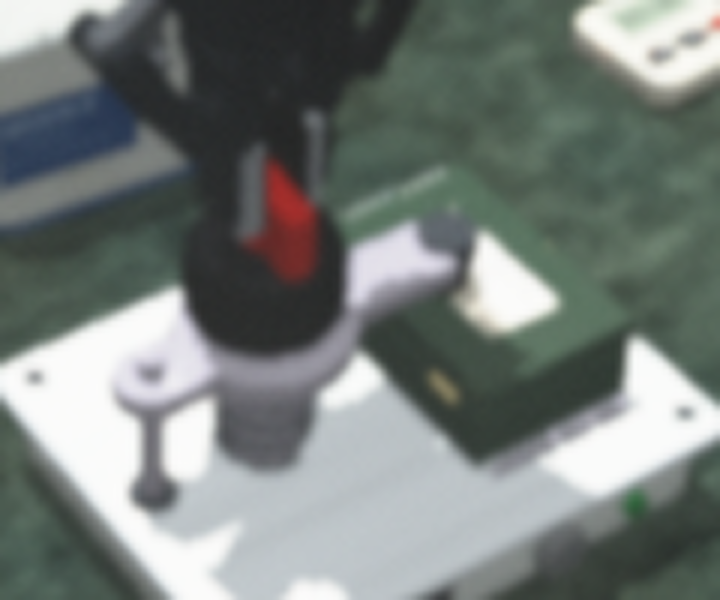

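The crop shows the wing caged between the fingers and turning with them, its lower end at crop (293,280). The cap rim meets the seat at about crop (268,350). I'll track that rim edge numerically in the side image.

```bash
cat > e.py <<'E'
from h import *
def edge(img):
    g=cv2.cvtColor(img,cv2.COLOR_RGB2GRAY).astype(float)[:,321:329].mean(1)
    r=np.arange(215,245);v=np.interp(np.arange(215,244,.05),r,g[r])
    k=np.argmax(np.diff(v[::10]));i=np.argmax(v>95);return round(215+i*.05,2)
if __name__=="__main__":
    import runpy,sys
    im=bot.read_camera("side")["img"]
    m=(im[...,0].astype(int)>110)&(im[...,1]<70)&(im[...,2]<80);m[:, :305]=0;m[:,350:]=0;m[:180]=0;m[240:]=0
    ys,xs=np.nonzero(m);print("edge",edge(im),"red bottom",ys.max() if len(ys) else None,"mean",xs.mean().round(1),ys.mean().round(1))
    sys.argv=["s.py"];runpy.run_path("s.py")
E
python3 -c "
import pickle;from e import *
print(edge(pickle.load(open('c0.pkl','rb'))['side']['img']))"; python3 e.py
```

```text
229.4
edge 228.95 red bottom 214 mean 327.7 205.4
4.3 [0.4835 0.0346 0.1724] yaw 0.304 q [ 0.26  0.32 -0.54  2.05  0.22  0.83 -1.68] 0.179 [ 0.8 -0.3 -0.4] [-0.029  0.025  0.029] 0.36515848059682554
```

>>> jog_arm([
  [0, 0, 0, 0, 0, 0.04, 0.18],
  [0, 0, 0, 0, 0, 0.04, 0.18],
  [0, 0, 0, 0, 0, 0.04, 0.18],
  [0, 0, 0, 0, 0, 0.04, 0.18],
  [0, 0, 0, 0, 0, 0, 0.18],
])

```text
t: 4.8
eef_pos: [0.4834, 0.0346, 0.1724]
tool_rot: [0.0, 0.973, 0.229, 0.0]
contact_force: [0.3, 0.5, 0.9]
gripper_width: 0.179
grasp_force: 0.5
```

```bash
python3 e.py
```

```text
edge 228.7 red bottom 213 mean 329.2 204.9
4.85 [0.4834 0.0346 0.1724] yaw 0.462 q [ 0.29  0.32 -0.57  2.05  0.24  0.83 -1.53] 0.179 [ 0.2 -0.2 -0.3] [ 0.016 -0.014  0.034] 0.4026576042815577
```

>>> jog_arm([
  [0, 0, 0, 0, 0, 0.04, 0.18],
  [0, 0, 0, 0, 0, 0.04, 0.18],
  [0, 0, 0, 0, 0, 0.04, 0.18],
  [0, 0, 0, 0, 0, 0.04, 0.18],
  [0, 0, 0, 0, 0, 0, 0.18],
])

```text
t: 5.35
eef_pos: [0.4834, 0.0346, 0.1723]
tool_rot: [0.0, 0.952, 0.306, 0.0]
contact_force: [0.5, -0.5, 0.6]
gripper_width: 0.177
grasp_force: 0.5
```

```bash
python3 e.py
```

```text
edge 228.45 red bottom 212 mean 330.4 204.2
5.4 [0.4834 0.0346 0.1723] yaw 0.622 q [ 0.32  0.33 -0.61  2.05  0.25  0.84 -1.38] 0.176 [ 0.3 -0.6 -0.7] [-0.042 -0.099 -0.026] 0.3608953859657049
```

>>> jog_arm([
  [0, 0, 0, 0, 0, 0.04, 0.18],
  [0, 0, 0, 0, 0, 0.04, 0.18],
  [0, 0, 0, 0, 0, 0.04, 0.18],
  [0, 0, 0, 0, 0, 0, 0.18],
])

```text
t: 5.8
eef_pos: [0.4833, 0.0346, 0.1723]
tool_rot: [-0.0, 0.932, 0.363, -0.0]
contact_force: [0.3, 0.0, -0.1]
gripper_width: 0.179
grasp_force: 0.5
```

```bash
python3 e.py
```

```text
edge 228.35 red bottom 211 mean 331.1 203.5
5.85 [0.4833 0.0346 0.1723] yaw 0.742 q [ 0.34  0.33 -0.63  2.05  0.26  0.84 -1.28] 0.183 [0.2 0.1 0.6] [-0.013 -0.06  -0.012] 0.36361786696943454
```

>>> jog_arm([
  [0, 0, 0, 0, 0, 0.04, 0.18],
  [0, 0, 0, 0, 0, 0.04, 0.18],
  [0, 0, 0, 0, 0, 0.04, 0.18],
  [0, 0, 0, 0, 0, 0, 0.18],
])

```text
t: 6.25
eef_pos: [0.4834, 0.0347, 0.1723]
tool_rot: [-0.0, 0.908, 0.418, 0.0]
contact_force: [0.4, -0.3, 0.9]
gripper_width: 0.178
grasp_force: 0.5
```

```bash
python3 e.py
```

```text
edge 228.15 red bottom 210 mean 331.0 203.2
6.3 [0.4833 0.0347 0.1723] yaw 0.862 q [ 0.36  0.34 -0.66  2.04  0.28  0.84 -1.17] 0.179 [-0.2 -0.2  0.8] [ 0.003 -0.046 -0.02 ] 0.4039047232072335
```

>>> jog_arm([
  [0, 0, 0, 0, 0, 0.04, 0.18],
  [0, 0, 0, 0, 0, 0.04, 0.18],
  [0, 0, 0, 0, 0, 0.04, 0.18],
  [0, 0, 0, 0, 0, 0, 0.18],
])

```text
t: 6.7
eef_pos: [0.4834, 0.0346, 0.1723]
tool_rot: [-0.0, 0.882, 0.472, 0.0]
contact_force: [-0.5, -0.5, 0.1]
gripper_width: 0.175
grasp_force: 0.5
```

```bash
python3 e.py
```

```text
edge 227.8 red bottom 209 mean 329.9 202.9
6.75 [0.4833 0.0347 0.1723] yaw 0.982 q [ 0.38  0.34 -0.68  2.04  0.29  0.85 -1.06] 0.18 [ 0.3 -0.4  0.2] [-0.066 -0.102  0.023] 0.4112751266802661
```

>>> jog_arm([
  [0, 0, 0, 0, 0, 0.04, 0.18],
  [0, 0, 0, 0, 0, 0.04, 0.18],
  [0, 0, 0, 0, 0, 0.04, 0.18],
  [0, 0, 0, 0, 0, 0, 0.18],
])

```text
t: 7.15
eef_pos: [0.4834, 0.0347, 0.1723]
tool_rot: [-0.0, 0.852, 0.524, 0.0]
contact_force: [-0.1, -0.1, 0.8]
gripper_width: 0.185
grasp_force: 0.6
```

```bash
python3 e.py
```

```text
edge 227.6 red bottom 208 mean 326.5 201.9
7.2 [0.4833 0.0347 0.1723] yaw 1.102 q [ 0.4   0.35 -0.71  2.04  0.3   0.85 -0.95] 0.181 [0.5 0.1 1.6] [-0.013 -0.033  0.007] 0.49952954330365174
```

>>> jog_arm([
  [0, 0, 0, 0, 0, 0.04, 0.18],
  [0, 0, 0, 0, 0, 0.04, 0.18],
  [0, 0, 0, 0, 0, 0.02, 0.18],
  [0, 0, 0, 0, 0, 0, 0.18],
])

```text
t: 7.6
eef_pos: [0.4831, 0.0346, 0.1721]
tool_rot: [-0.0, 0.825, 0.566, -0.0]
contact_force: [0.6, -0.3, -0.5]
gripper_width: 0.183
grasp_force: 0.0
```

```bash
python3 e.py
```

```text
edge 231.4 red bottom 212 mean 323.1 205.9
7.65 [0.4832 0.0346 0.1722] yaw 1.202 q [ 0.41  0.36 -0.73  2.04  0.31  0.85 -0.86] 0.185 [-1.1 -0.3 -0.4] [-0.     0.027  0.023] 0.0
```

The knob dropped: the rim edge jumped from 227.6 to 231.4 px, about 9 mm. I'll lower the fingers and turn forwards.

>>> jog_arm([
  [0, 0, -0.004, 0, 0, 0, 0.18],
  [0, 0, -0.004, 0, 0, 0, 0.18],
  [0, 0, 0, 0, 0, -0.05, 0.18],
  [0, 0, 0, 0, 0, -0.05, 0.18],
  [0, 0, 0, 0, 0, -0.05, 0.18],
  [0, 0, 0, 0, 0, -0.05, 0.18],
  [0, 0, 0, 0, 0, -0.05, 0.18],
  [0, 0, 0, 0, 0, -0.05, 0.18],
  [0, 0, 0, 0, 0, 0, 0.18],
])

```text
t: 8.55
eef_pos: [0.4831, 0.0346, 0.1639]
tool_rot: [-0.0, 0.9, 0.436, -0.0]
contact_force: [0.5, 0.9, 0.6]
gripper_width: 0.18
grasp_force: 0.1
```

```bash
cat > f.py <<'E'
from e import *
import sys
N=int(sys.argv[1]) if len(sys.argv)>1 else 4
E=[];T=[];G=[];F=[]
for _ in range(N):
    im=bot.read_camera("side")["img"];o=bot.get_obs();E.append(edge(im));T.append(o["torque"]);G.append(o["grasp_force"]);F.append(o["contact_force"])
M=rot(o["tool_rot"])
print(round(o["t"],2),o["eef_pos"].round(4),"yaw",np.arctan2(M[1,0],M[0,0]).round(3),"q7",o["q"][6].round(2),"w",round(o["gripper_width"],3),"edge",np.mean(E).round(2),"T",np.mean(T,0).round(3),"G",np.round(G,2),"F",np.mean(F,0).round(1))
E
python3 f.py
```

```text
8.75 [0.4832 0.0347 0.1641] yaw 0.905 q7 -1.14 w 0.179 edge 231.05 T [0.014 0.089 0.012] G [0.15 0.19 0.22 0.2 ] F [-0.9 -0.1 -0.5]
```

>>> jog_arm([
  [0, 0, 0, 0, 0, -0.04, 0.18],
  [0, 0, 0, 0, 0, -0.04, 0.18],
  [0, 0, 0, 0, 0, -0.04, 0.18],
  [0, 0, 0, 0, 0, -0.04, 0.18],
  [0, 0, 0, 0, 0, -0.04, 0.18],
])

```text
t: 9.25
eef_pos: [0.4833, 0.0346, 0.1642]
tool_rot: [-0.0, 0.939, 0.344, -0.0]
contact_force: [-0.2, -0.4, -0.9]
gripper_width: 0.18
grasp_force: 0.3
```

```bash
python3 f.py
```

```text
9.45 [0.4835 0.0347 0.1643] yaw 0.705 q7 -1.32 w 0.179 edge 230.9 T [ 0.018  0.027 -0.004] G [0.16 0.02 0.01 0.01] F [-0.  -0.5  0.1]
```

>>> jog_arm([
  [0, 0, 0, 0, 0, -0.04, 0.18],
  [0, 0, 0, 0, 0, -0.04, 0.18],
  [0, 0, 0, 0, 0, -0.04, 0.18],
  [0, 0, 0, 0, 0, -0.04, 0.18],
])

```text
t: 9.85
eef_pos: [0.4835, 0.0347, 0.1643]
tool_rot: [-0.0, 0.963, 0.268, 0.0]
contact_force: [0.3, 0.1, -0.3]
gripper_width: 0.179
grasp_force: 0.3
```

```bash
python3 f.py
```

```text
10.05 [0.4834 0.0347 0.1643] yaw 0.546 q7 -1.46 w 0.181 edge 231.0 T [0.014 0.021 0.005] G [0.13 0.   0.   0.01] F [-0.1 -0.1  0.1]
```

>>> jog_arm([
  [0, 0, 0, 0, 0, -0.04, 0.18],
  [0, 0, 0, 0, 0, -0.04, 0.18],
  [0, 0, 0, 0, 0, -0.04, 0.18],
])

```text
t: 10.35
eef_pos: [0.4833, 0.0345, 0.1642]
tool_rot: [0.0, 0.978, 0.21, -0.0]
contact_force: [0.0, -0.3, -0.3]
gripper_width: 0.179
grasp_force: 1.2
```

```bash
python3 f.py
```

```text
10.55 [0.4833 0.0346 0.1643] yaw 0.425 q7 -1.57 w 0.181 edge 231.25 T [-0.082  0.012  0.018] G [0.85 0.43 0.32 0.32] F [-0.2 -0.2 -0.9]
```

>>> jog_arm([
  [0, 0, 0, 0, 0, -0.03, 0.18],
  [0, 0, 0, 0, 0, -0.03, 0.18],
  [0, 0, 0, 0, 0, -0.03, 0.18],
  [0, 0, 0, 0, 0, -0.03, 0.18],
])

```text
t: 10.95
eef_pos: [0.483, 0.0344, 0.1641]
tool_rot: [0.0, 0.989, 0.15, -0.0]
contact_force: [-0.0, -0.1, -1.8]
gripper_width: 0.18
grasp_force: 2.4
```

```bash
python3 f.py
```

```text
11.15 [0.4832 0.0345 0.1642] yaw 0.304 q7 -1.68 w 0.178 edge 231.4 T [-0.283  0.153  0.041] G [2.16 1.72 1.53 1.47] F [-0.6 -1.4 -1.6]
```

>>> jog_arm([
  [0, 0, 0, 0, 0, -0.03, 0.18],
  [0, 0, 0, 0, 0, -0.03, 0.18],
  [0, 0, 0, 0, 0, -0.03, 0.18],
  [0, 0, 0, 0, 0, -0.03, 0.18],
])

```text
t: 11.55
eef_pos: [0.4831, 0.0344, 0.164]
tool_rot: [0.0, 0.996, 0.09, -0.0]
contact_force: [-1.3, -2.1, -5.5]
gripper_width: 0.184
grasp_force: 4.5
```

```bash
python3 f.py
```

```text
11.75 [0.4832 0.0345 0.1642] yaw 0.184 q7 -1.79 w 0.178 edge 231.55 T [-0.463  0.16   0.115] G [4.15 3.55 3.31 3.24] F [-0.7 -2.2 -3.7]
```

>>> jog_arm([
  [0, 0, 0, 0, 0, -0.03, 0.18],
  [0, 0, 0, 0, 0, -0.03, 0.18],
  [0, 0, 0, 0, 0, -0.03, 0.18],
  [0, 0, 0, 0, 0, 0, 0.18],
])

```text
t: 12.15
eef_pos: [0.4832, 0.0345, 0.1641]
tool_rot: [0.0, 0.999, 0.046, -0.0]
contact_force: [-0.8, -1.9, -5.2]
gripper_width: 0.181
grasp_force: 4.8
```

```bash
python3 f.py
```

```text
12.35 [0.4833 0.0346 0.1643] yaw 0.094 q7 -1.87 w 0.178 edge 231.65 T [-0.584  0.197  0.106] G [4.5  4.42 4.38 4.39] F [-0.9 -3.  -5.5]
```

>>> jog_arm([
  [0, -0.0005, -0.0008, 0, 0, 0, 0.18],
  [0, 0, -0.0008, 0, 0, 0, 0.18],
  [0, 0, 0, 0, 0, 0, 0.18],
])

```text
t: 12.65
eef_pos: [0.4842, 0.0346, 0.1634]
tool_rot: [-0.0, 0.999, 0.047, 0.001]
contact_force: [-1.0, -0.4, 2.2]
gripper_width: 0.179
grasp_force: 2.1
```

```bash
python3 f.py
```

```text
12.85 [0.4841 0.0346 0.1632] yaw 0.094 q7 -1.87 w 0.182 edge 231.69 T [-0.184  0.135  0.019] G [2.14 2.15 2.14 2.16] F [-0.2 -0.9  2.6]
```

>>> jog_arm([
  [0, 0, -0.0002, 0, 0, -0.03, 0.18],
  [0, 0, -0.0002, 0, 0, -0.03, 0.18],
  [0, 0, -0.0002, 0, 0, 0, 0.18],
])

```text
t: 13.15
eef_pos: [0.4838, 0.0343, 0.1623]
tool_rot: [-0.0, 1.0, 0.016, 0.0]
contact_force: [0.6, -0.8, 1.7]
gripper_width: 0.178
grasp_force: 1.3
```

```bash
python3 f.py
```

```text
13.35 [0.4834 0.0343 0.162 ] yaw 0.034 q7 -1.93 w 0.181 edge 231.95 T [-0.038 -0.209  0.037] G [1.12 1.05 1.03 1.03] F [ 1.1 -0.4  0.7]
```

>>> jog_arm([
  [0, 0, -0.0001, 0, 0, -0.03, 0.18],
  [0, 0, -0.0001, 0, 0, -0.03, 0.18],
  [0, 0, -0.0001, 0, 0, -0.02, 0.18],
])

```text
t: 13.65
eef_pos: [0.4832, 0.034, 0.1617]
tool_rot: [0.0, 1.0, -0.024, -0.0]
contact_force: [0.5, -0.5, 1.5]
gripper_width: 0.178
grasp_force: 3.1
```

```bash
python3 f.py
```

```text
13.85 [0.4833 0.0341 0.1618] yaw -0.046 q7 -2.0 w 0.184 edge 232.09 T [-0.213 -0.075  0.074] G [2.79 2.35 2.18 2.13] F [ 0.7 -1.1  1.3]
```

>>> jog_arm([
  [0, 0, -0.0001, 0, 0, -0.03, 0.18],
  [0, 0, -0.0001, 0, 0, -0.03, 0.18],
  [0, 0, -0.0001, 0, 0, -0.02, 0.18],
])

```text
t: 14.15
eef_pos: [0.4833, 0.034, 0.1615]
tool_rot: [0.0, 0.998, -0.064, -0.0]
contact_force: [0.9, -1.2, 0.7]
gripper_width: 0.179
grasp_force: 3.6
```

```bash
python3 f.py
```

```text
14.35 [0.4833 0.0341 0.1614] yaw -0.126 q7 -2.08 w 0.179 edge 232.2 T [-0.305 -0.061  0.067] G [3.32 2.86 2.68 2.63] F [ 0.2 -1.4  0.6]
```

>>> jog_arm([
  [0, 0, -0.0001, 0, 0, -0.02, 0.18],
  [0, 0, -0.0001, 0, 0, -0.02, 0.18],
  [0, 0, -0.0001, 0, 0, -0.02, 0.18],
])

```text
t: 14.65
eef_pos: [0.4834, 0.0341, 0.1612]
tool_rot: [0.0, 0.996, -0.094, 0.0]
contact_force: [0.7, -1.4, 2.4]
gripper_width: 0.182
grasp_force: 3.9
```

```bash
python3 f.py
```

```text
14.85 [0.4834 0.0341 0.1612] yaw -0.186 q7 -2.13 w 0.181 edge 232.25 T [-0.409  0.012  0.113] G [3.58 3.13 2.95 2.9 ] F [ 0.2 -2.1  1.3]
```

>>> jog_arm([
  [0, 0, -0.0001, 0, 0, -0.02, 0.18],
  [0, 0, -0.0001, 0, 0, -0.02, 0.18],
])

```text
t: 15.05
eef_pos: [0.4834, 0.0341, 0.1611]
tool_rot: [0.0, 0.994, -0.114, 0.0]
contact_force: [-0.0, -2.2, 2.5]
gripper_width: 0.182
grasp_force: 4.0
```

```bash
python3 f.py
```

```text
15.25 [0.4834 0.0341 0.161 ] yaw -0.226 q7 -2.17 w 0.183 edge 232.3 T [-0.427  0.035  0.103] G [3.72 3.27 3.09 3.04] F [ 0.1 -1.8  2.2]
```

>>> jog_arm([
  [0, 0, 0, 0, 0, -0.02, 0.18],
  [0, 0, 0, 0, 0, -0.02, 0.18],
])

```text
t: 15.45
eef_pos: [0.4834, 0.0341, 0.161]
tool_rot: [0.0, 0.991, -0.134, 0.0]
contact_force: [0.6, -2.2, 1.4]
gripper_width: 0.179
grasp_force: 4.6
```

```bash
python3 f.py
```

```text
15.65 [0.4834 0.0342 0.161 ] yaw -0.266 q7 -2.2 w 0.18 edge 232.35 T [-0.422 -0.081  0.109] G [4.27 3.81 3.62 3.56] F [ 0.6 -2.3  1. ]
```

>>> jog_arm([
  [0, 0, 0, 0, 0, -0.02, 0.18],
  [0, 0, 0, 0, 0, -0.01, 0.18],
])

```text
t: 15.85
eef_pos: [0.4833, 0.0341, 0.1609]
tool_rot: [0.0, 0.989, -0.148, -0.0]
contact_force: [0.9, -1.5, 0.2]
gripper_width: 0.176
grasp_force: 5.1
```

```bash
python3 f.py
```

```text
16.05 [0.4833 0.0341 0.1609] yaw -0.296 q7 -2.23 w 0.178 edge 232.35 T [-0.493 -0.156  0.13 ] G [4.89 4.61 4.5  4.47] F [ 0.9 -2.   0. ]
```

>>> jog_arm([
  [0, 0, 0, 0, 0, -0.02, 0.18],
])

```text
t: 16.15
eef_pos: [0.4833, 0.0341, 0.1609]
tool_rot: [0.0, 0.987, -0.158, -0.0]
contact_force: [1.3, -2.6, -1.3]
gripper_width: 0.179
grasp_force: 5.6
```

```bash
python3 f.py 6;  python3 - <<'E'
from h import *
c=bot.read_camera("side");cv2.imwrite("pics/e1.png",cv2.resize(c["img"][170:270,280:400],(720,600),interpolation=cv2.INTER_CUBIC)[:,:,::-1])
E
```

```text
16.45 [0.4833 0.0341 0.1609] yaw -0.316 q7 -2.25 w 0.178 edge 232.37 T [-0.536 -0.237  0.141] G [5.37 4.94 4.75 4.68 4.66 4.66] F [ 1.1 -2.4 -1.5]
```

View pics/e1.png

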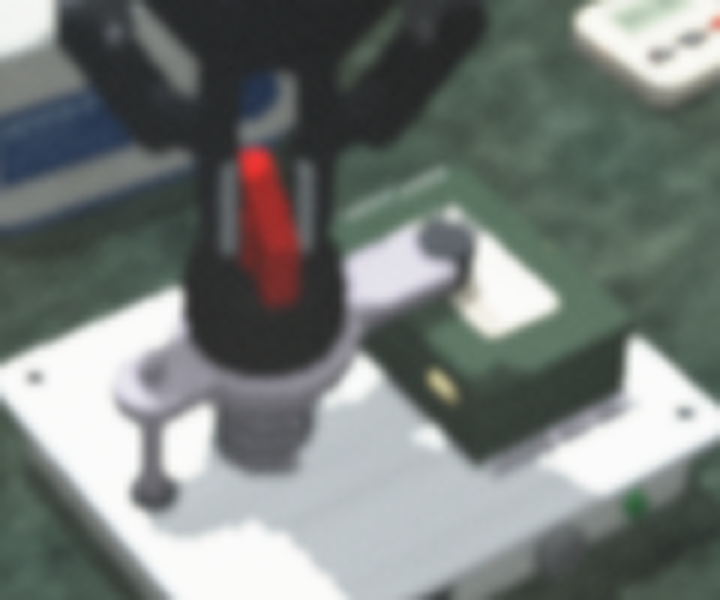

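```bash
cat > d.py <<'E'
from h import *
import pickle
a=pickle.load(open("c0.pkl","rb"))["side"]["img"];b=bot.read_camera("side")["img"]
f=lambda i,r:cv2.cvtColor(i,cv2.COLOR_RGB2GRAY).astype(np.float32)[r[1]:r[3],r[0]:r[2]]
for n,r in [("disc",(346,200,362,213)),("strap",(340,204,352,222)),("box",(358,214,386,250)),("plate",(290,255,320,285))]:
    A=f(a,r);B=f(b,(r[0]-6,r[1]-6,r[2]+6,r[3]+6));
    def cost(s):
        M=np.float32([[1,0,6+s[0]],[0,1,6+s[1]]]);W=cv2.warpAffine(B,M,A.shape[::-1],flags=cv2.INTER_CUBIC|cv2.WARP_INVERSE_MAP);return ((W-A)**2).mean()
    from scipy.optimize import minimize
    m=minimize(cost,[0,0.5],method="Nelder-Mead");print(n,m.x.round(2),round(m.fun,1))
c=dict(pickle.load(open("c0.pkl","rb"))["side"])
print("px per mm at disc",(proj(c,[[.498,-.039,.105]])-proj(c,[[.498,-.039,.102]]))/3)
E
python3 d.py
```

```text
disc [0.   0.02] 463.3
strap [-0.    0.55] 196.2
box [0.   0.02] 114.4
plate [0.   0.12] 38.1
px per mm at disc [[ 0.03133529 -0.36407979]]
```

```bash
sed -i 's/m=minimize.*/m=minimize(cost,[0,0.5],method="Nelder-Mead",options=dict(initial_simplex=[[-.5,0],[.5,0],[0,1.5]]));print(n,m.x.round(2),round(m.fun,1))/; s/)\*\*2).mean()/).std()**2)/; s/return ((W-A/return (((W-A)/' d.py; sed -i 's/return (((W-A)).std/return ((W-A).std/' d.py; python3 d.py
```

```text
disc [-0.09  0.49] 282.2
strap [0.08 0.66] 93.2
box [-0.03  0.03] 111.8
plate [-0.18 -0.13] 6.8
px per mm at disc [[ 0.03133529 -0.36407979]]
```

>>> jog_arm([
  [0, 0, -0.0004, 0, 0, -0.02, 0.18],
])

```text
t: 16.7
eef_pos: [0.4833, 0.0341, 0.1607]
tool_rot: [0.0, 0.986, -0.168, -0.0]
contact_force: [0.5, -2.1, 0.8]
gripper_width: 0.181
grasp_force: 5.2
```

```bash
python3 f.py 6
```

```text
17.0 [0.4834 0.0341 0.1607] yaw -0.336 q7 -2.27 w 0.18 edge 232.4 T [-0.611 -0.001  0.145] G [4.87 4.43 4.25 4.2  4.19 4.2 ] F [-0.1 -3.1  0.6]
```

>>> jog_arm([
  [0, 0, -0.0002, 0, 0, -0.02, 0.18],
])

```text
t: 17.1
eef_pos: [0.4834, 0.0341, 0.1606]
tool_rot: [0.0, 0.984, -0.178, 0.0]
contact_force: [-1.0, -3.1, 3.7]
gripper_width: 0.185
grasp_force: 6.1
```

```bash
python3 f.py 6
```

```text
17.4 [0.4834 0.0341 0.1605] yaw -0.356 q7 -2.29 w 0.183 edge 232.41 T [-0.686  0.175  0.149] G [5.8  5.36 5.18 5.13 5.13 5.13] F [-0.7 -3.1  3.8]
```

Grip load now rises about 0.9 N per 0.02 rad, torque is 0.15 N m, and the rim edge has levelled at 232.4. The turn is about 0.8 rad past the point where the thread took up. That is the stop, so I'll unload, let go and lift.

>>> jog_arm([
  [0, 0, 0.0003, 0, 0, 0.05, 0.18],
  [0, 0, 0.0002, 0, 0, 0.05, 0.18],
  [0, 0, 0, 0, 0, 0.02, 0.18],
  [0, 0, 0, 0, 0, 0, 0.18],
])

```text
t: 17.8
eef_pos: [0.4833, 0.0348, 0.1608]
tool_rot: [-0.0, 0.993, -0.118, -0.0]
contact_force: [-0.7, -0.1, -0.9]
gripper_width: 0.178
grasp_force: 0.0
```

```bash
python3 f.py; python3 d.py
```

```text
18.0 [0.4834 0.0343 0.1609] yaw -0.237 q7 -2.18 w 0.175 edge 232.4 T [ 0.011  0.032 -0.011] G [0. 0. 0. 0.] F [-0.2 -0.   0.5]
disc [-0.11  0.48] 296.0
strap [0.02 0.75] 99.5
box [-0.03  0.03] 113.3
plate [0.17 0.33] 25.3
px per mm at disc [[ 0.03133529 -0.36407979]]
```

>>> jog_arm([
  [0, 0, 0, 0, 0, 0, 0.3],
  [0, 0, 0, 0, 0, 0, 0.5],
  [0, 0, 0, 0, 0, 0, 0.5],
  [0, 0, 0.02, 0, 0, 0, 0.5],
  [0, 0, 0.03, 0, 0, 0, 0.5],
  [0, 0, 0.04, 0, 0, 0, 0.5],
  [-0.01, -0.01, 0.04, 0, 0, 0, 0.5],
  [-0.02, -0.04, 0.02, 0, 0, 0, 0.5],
  [-0.02, -0.04, 0, 0, 0, 0, 0.5],
  [-0.02, -0.04, 0, 0, 0, 0, 0.5],
])

```text
t: 19.05
eef_pos: [0.4129, -0.0971, 0.3119]
tool_rot: [0.0, 0.993, -0.118, 0.001]
contact_force: [0.4, -1.2, 0.2]
gripper_width: 0.501
grasp_force: 0.0
```

>>> jog_arm([
  [0, -0.04, 0, 0, 0, 0, 0.5],
  [0, -0.04, 0, 0, 0, 0, 0.5],
  [0, -0.04, 0, 0, 0, 0, 0.5],
  [0, -0.04, 0, 0, 0, 0, 0.5],
  [0, -0.03, 0, 0, 0, 0, 0.5],
  [0, 0, 0, 0, 0, 0, 0.5],
])

```text
t: 19.65
eef_pos: [0.4122, -0.2902, 0.3106]
tool_rot: [0.001, 0.993, -0.121, -0.0]
contact_force: [0.4, 0.7, -0.7]
gripper_width: 0.499
grasp_force: 0.0
```

```bash
python3 d.py; python3 f.py; python3 - <<'E'
from h import *
t=bot.read_camera("top");s=bot.read_camera("side")
f=lambda i,x,y:cv2.resize(i[y:y+60,x:x+65],(390*1,360),interpolation=cv2.INTER_CUBIC)
cv2.imwrite("pics/f1.png",np.hstack([f(t["img"],285,185),f(s["img"],295,180)])[:,:,::-1])
E
```

```text
disc [-0.1   0.68] 271.1
strap [-0.    0.87] 68.9
box [-0. -0.] 2.8
plate [-0.15 -0.14] 3.0
px per mm at disc [[ 0.03133529 -0.36407979]]
19.9 [ 0.4137 -0.2844  0.3109] yaw -0.234 q7 -1.35 w 0.497 edge 232.4 T [ 0.053 -0.012  0.035] G [0. 0. 0. 0.] F [-0.5  0.5  0.1]
```

View pics/f1.png

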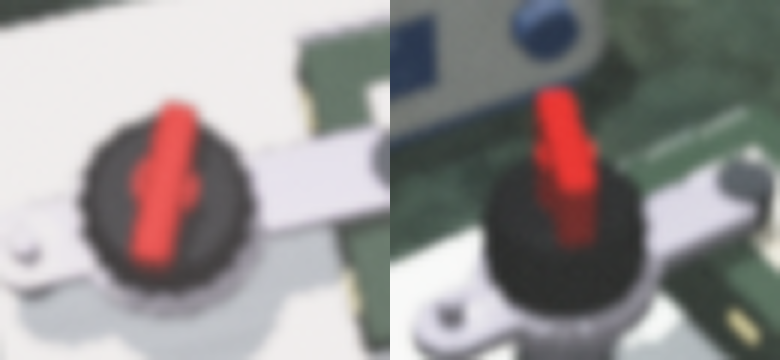

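The knob stands released with its wing swung to about -0.2 rad, and the box has not shifted (0.00 px). I'll measure the strap's drop more precisely, column by column, against the first picture.

```bash
python3 - <<'E'
from h import *
import pickle
a=pickle.load(open("c0.pkl","rb"))["side"]
imgs=[bot.read_camera("side")["img"].astype(float) for _ in range(6)]
g=lambda i:cv2.cvtColor(i.astype(np.float32),cv2.COLOR_RGB2GRAY)
A=g(a["img"]);B=g(np.mean(imgs,0))
for x in range(340,352):
    out=[]
    for I in (A,B):
        c=I[195:232,x];yy=np.arange(195,231.99,.02);v=np.interp(yy,np.arange(195,232),c);k=yy[np.argmax(v)];th=130
        w=np.nonzero(v>th)[0]; i=np.argmax(v[:]>th); out.append((yy[i],yy[w[w<i+800][0]:][0] if 0 else yy[i+np.argmax(v[i:]<th)]))
    print(x,np.round(out,2).tolist(),"d",np.round(np.subtract(out[1],out[0]),2))
# red wing top-end, both cams
E
```

```text
340 [[209.4, 222.12], [204.0, 204.06]] d [ -5.4  -18.06]
341 [[208.98, 221.54], [209.94, 222.64]] d [0.96 1.1 ]
342 [[208.6, 221.0], [209.54, 222.12]] d [0.94 1.12]
343 [[208.22, 220.58], [209.12, 221.68]] d [0.9 1.1]
344 [[207.7, 220.16], [208.28, 221.24]] d [0.58 1.08]
345 [[207.22, 219.68], [207.5, 220.74]] d [0.28 1.06]
346 [[206.72, 219.22], [207.04, 220.28]] d [0.32 1.06]
347 [[206.32, 218.74], [206.48, 219.82]] d [0.16 1.08]
348 [[206.18, 218.32], [206.14, 219.38]] d [-0.04  1.06]
349 [[206.76, 217.82], [205.84, 218.88]] d [-0.92  1.06]
350 [[209.66, 217.4], [199.84, 200.18]] d [ -9.82 -17.22]
351 [[210.86, 216.86], [198.96, 200.04]] d [-11.9  -16.82]
```

The strap dropped 1.07 px, which is about 2.95 mm, so the foot reads about 0.0024. That is firm, and nothing else has moved.

```bash
python3 -c "
from station import bot
print(bot.hand_in())"
```

```text
the job is handed in; nothing more can be done
None
```

The knob dropped into its thread when turned back, and was then turned forwards until the strap was down about 2.95 mm (foot about 0.0024 m). The box did not shift; I let go, moved the arm clear and handed the job in at about 20 s, with no verdict returned.

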